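# Swing a follower arm into its drilling jig

### The job

The wooden follower arm is kept in the low plywood sleeve with only its round head showing: draw it right out by the head, lay it flat on the table and let go. Take it again by its bar, lower the head into the jig's open round socket with the bar standing out on the open side, clear of the hold-down strap, and let go; then push near the bar's narrow end so that the arm swings about its head, under the strap, until you feel it bear on the steel stop pin, and leave it resting there. The stop is held by friction only, so do not shift it, and leave the tape roll, snips and phone where they are.

Things in the scene. Friction and masses are not known exactly. Their poses are not given: they have to be found in the camera images.
- lever_mid (a point): Follower arm, plain brown wood, loose, flat, 22 mm thick, 161 mm long, about 110 g: a round head of 52 mm diameter and a straight bar 20 mm wide with a rounded narrow end. This point is in the bar, just past its balance point, half-way up. x runs along the bar from head to narrow end, z up. Head's centre at x = -56 mm, narrow end's tip at x = +79 mm.
- lever_head (a point): Centre of the follower arm's round head, half-way up (11 mm above its underside); same axes as lever_mid.
- sleeve_mouth (a point): Low plywood sleeve, fixed, 122 mm long, 54 wide, 38 high, closed at the back; inside 34 wide, 31 high, no floor (the arm lies on the table). This point: on the table, middle of the mouth. The sleeve runs to +x, the arm is drawn out to -x. At the start only the head stands out, its centre 30 mm before the mouth; the arm has come right out when that is 135 mm or more.
- socket (a point): Centre of the jig's round socket, on the board's top; x, y are the jig's. Socket wall 22 mm high (the arm's thickness), 57 mm inside, 71 mm outside diameter: the head has 2.5 mm play all round (5 mm towards the opening) and sits on the board. The wall is open, for the bar, from 27 deg on the +x side of +y to 73 deg on the -x side.
- jig: Swing jig: plywood board 8 mm thick, fixed to the table, x = -80 to +70 mm, y = -42 to +142 mm; origin on the table under the socket's centre. The bar's home direction is +y within 7 deg, as the stop is set; the open side is -x, towards the robot. The arm goes in with its bar 30 to 52 deg off +y towards -x (46 leaves room for fingers), then sweeps flat on the board.
- strap (a point): Hold-down strap of the jig, fixed: aluminium, 14 mm wide, across the bar's home position; this point is in its middle line, 86 mm along the jig's y from the socket, on its top, 38 mm above the board (underside 30 mm). It reaches along the jig's x from -20 to +62 mm of the socket (screw head 4 mm higher), on a post at x = 40 to 60 mm.
- stop_pin (a point): Axis of the stop's upright steel pin (12 mm diameter, 30 mm high), at half the seated arm's height, 112 mm along the jig's y from the socket; the jig's axes. It stands before (-x of) a dark block 20 mm wide between two low rails. The swung bar's +x flank comes to bear on it; the pin's axis is then 16 mm from the bar's middle line.
- stop (a joint): Setting of the stop along the jig's +x (m); 0 puts the pin's axis 9 mm to +x of the socket centre, larger is farther. Held by friction of about 12 N; pushed harder it slips. It differs from start to start.
- tape_roll: Bystander: roll of black tape, 92 mm diameter, 50 mm high, standing flat; origin under its centre.
- snips: Bystander: small teal-handled snips, lying flat, 41 x 110 x 9 mm, long along its y; origin under its middle.
- phone: Bystander: black phone 154 x 75 x 9 mm; origin under its centre.

How it is judged:
On the way, in this order (a step that is already met when the one before it is completed fails the run):
1. the arm is drawn clear out of the sleeve and lies flat on the table, let go (x of lever_head in the frame of sleeve_mouth below -0.136 m and height (world z) of lever_mid below 0.015 m and angle between lever_mid's own z axis and vertical below 0.05 rad and contact force between the fingers and lever below 0.05 N and linear speed of lever below 0.02 m/s), for 0.15 s.
2. the head is down in the socket with the bar out on the open side, let go (horizontal distance between lever_head and socket below 0.008 m and height (world z) of lever_head below 0.0225 m and angle between lever_mid's own z axis and vertical below 0.05 rad and y of stop_pin in the frame of lever_mid below -0.04 m and contact force between the fingers and lever below 0.05 N and linear speed of lever below 0.02 m/s), for 0.15 s.
3. the arm, its head in the socket, bears on the stop pin (over 1 N) (horizontal distance between lever_head and socket below 0.008 m and height (world z) of lever_head below 0.0225 m and angle between lever_mid's own z axis and vertical below 0.05 rad and contact force between lever and stop above 1 N), for 0.02 s.
At the end, for the whole second after the job is handed in: The arm lies flat with its head down in the socket (centres within 8 mm, its play included), its flank within 2.5 mm of the stop pin, at rest and let go; the stop is within 3 mm of its setting (horizontal distance between lever_head and socket below 0.008 m and height (world z) of lever_head below 0.0225 m and angle between lever_mid's own z axis and vertical below 0.05 rad and contact force between the fingers and lever below 0.05 N and linear speed of lever below 0.02 m/s and y of stop_pin in the frame of lever_mid between -0.0185 and -0.013 m and x of stop_pin in the frame of lever_mid above 0.04 m); the robot touches nothing.
It fails at once if the stop is shifted by more than 3 mm (distance of stop_pin from where it was at the start of the episode above 0.003 m).
It fails at once if the tape roll, snips or phone is moved by more than 30 mm (distance of any of tape_roll, snips, phone from where it was at the start of the episode above 0.03 m).
It also fails if it takes over 58 s, if anything falls off the work surface, if the arm or the gripper's body presses on something with over 40 N, if the wrist force passes 120 N, or if a joint passes its speed limit or range.

### The arm

A 6-joint arm with a two-finger parallel gripper is mounted at the origin on a cart in front of the work surface, level with it; the furniture and walls round the work are solid. World frame = base frame: x ahead of the robot, y to its left, z up, the work surface at z = 0. Lengths are in m, angles in rad, forces in N, time in s.
With the tool pointing down it reaches from about 0.3 to 0.875 m from the base axis. Payload 6.4 kg.
Tool frame: the origin (TCP) lies between the finger pads; the fingertips stand 25 mm ahead of it and the grasp point (between the pads) lies 6 mm ahead of it; z points along the fingers, y is the line along which they close (so a half turn about z gives the same grasp; the last joint's range is limited). The gripper opens to 85 mm and grips with 20 to 120 N. Pads are 22 mm wide; open, the fingers measure 114 mm over their backs; the gripper's body (76 mm by 85 mm) begins 54 mm behind the grasp point. The pads swing forward as they close: fully open they stand 13 mm farther back than shut.
Start: joints at [1.015, 0.181, 1.607, -0, 1.354, -0.206], TCP at [0.197, 0.54, 0.256] pointing down, gripper open.
Joint ranges: [-2.99, 2.99], [-0.89, 2.07], [0.3, 2.58], [-1.14, 4.28], [0, 2.63], [-3.12, 3.12]. Speed limits (rad/s): [2.57, 2.57, 3.01, 3.14, 3.14, 3.14].

### API

Orientations are given as a unit quaternion [w, x, y, z].
In Python, from bench import ctrl gives the robot as it stands.
- The arm moves only by the tool servo_tool, never from a script. Its argument "series" is text: rows parted by semicolons, each of 7 numbers parted by spaces: the gripper command: -1 is fully open, 1 is shut, values between are in proportion, then the shift along the tool's x, y, z in m, then the turn, a rotation vector about the tool's x, y, z in degrees. A call has 1 to 12 rows; each row is the pose to reach, as a shift and turn from the pose commanded when the call began, along the tool's axes at that moment; what a row does not reach only later rows make up. A row lasts 1/12 s, in which the tool goes at most 41.7 mm and 7.16 degrees, less where a joint would pass 70% of its speed; a pose out of reach is approached as far as the arm can. A call with a gripper value outside its range is refused whole. The fingers move at their own pace and stop on an object; the grip force is fixed at half the most. Time passes only in rows, so rows that repeat a pose let the fingers close. It gives the time, the measured TCP pose, the force, the opening and the grip force at its end, in the units of the state.
- ctrl.get_obs(): the state, without advancing time (a new reading comes with each control period).
- ctrl.camera(name): name is "side" or "top"; returns a dict with "img" (384x512x3 uint8, red, green, blue), "z_map" (384x512 float32, m along the optical axis (not along the pixel's ray), 0 where there is no reading), "fovy" (degrees; the focal length in pixels is half the picture's height over the tangent of half this angle, whatever the lens; pixels are square), "cx", "cy" (the principal point, pixels), "k1" (the pictures are not rectified: a ray, as slopes to the right and down, at radius r is drawn at 1 + k1 r^2 times it, then the intrinsics apply), "extrinsics" (4x4, takes a point from camera to world coordinates). Camera axes: x right, y down, z forward; pixel columns grow to the right and rows downward; lengths in m; the calibration is good to about 2 mm. A picture is of the moment at which its call begins.
- ctrl.hand_in(): hands the job in; it is judged then, once.
The state is a dict: "time_s": time; "q": joint angles; "dq": joint speeds; "joint_efforts": joint torques, N m; "eef_pos": TCP position; "eef_rot": TCP orientation; "wrist_force": force on the tool from outside, world axes, zero at the start; "torque": the same for the moment, N m; "opening": opening from 0.0 (shut) to 1.0 (fully open); "grasp_force": force on a finger pad.
Only numpy, scipy, OpenCV 4.12 (cv2) and the standard library are available. Lean on these libraries where they do the work, as an engineer would, in place of code of your own. Each camera call takes 0.05 s, during which the arm holds its last target. There are 200 camera calls.

## Working session

There is one attempt and no reset: what is moved stays moved. The work goes in short steps, Python scripts to look and compute and a tool call to move; the robot and the scene stay as the last step left them, time stands still between calls to the robot, and variables do not carry over. Pictures are saved under pics/ and viewed, at most 10 in all, crops included, and the job is handed in when it is done.

Besides the shell and the picture viewer there is one more tool, called after "Emit:" as name(argument=value, ...), one argument or row to a line, values as JSON. servo_tool: Moves the arm, as the interface text tells. Its arguments: {"type":"object","properties":{"series":{"type":"string"}},"required":["series"]}

```bash
mkdir -p pics
cat > h.py <<'E'
import numpy as np, cv2
from bench import ctrl
def cam(n):
    c=ctrl.camera(n); c={k:(np.array(v) if k in('img','z_map','extrinsics') else v) for k,v in c.items()}
    c['f']=192/np.tan(np.radians(c['fovy'])/2); return c
def rays(c,uv):
    uv=np.asarray(uv,float).reshape(-1,2)
    d=(uv-[c['cx'],c['cy']])/c['f']; s=d.copy()
    for _ in range(20): s=d/(1+c['k1']*(s**2).sum(1,keepdims=True))
    return np.c_[s,np.ones(len(s))]
def plane(c,uv,z):
    r=rays(c,uv)@c['extrinsics'][:3,:3].T; o=c['extrinsics'][:3,3]
    return o+r*((z-o[2])/r[:,2])[:,None]
def cloud(c):
    v,u=np.mgrid[:384,:512]; r=rays(c,np.c_[u.ravel(),v.ravel()])
    p=(r*c['z_map'].reshape(-1,1))@c['extrinsics'][:3,:3].T+c['extrinsics'][:3,3]
    return p.reshape(384,512,3)
def save(c,name): cv2.imwrite('pics/'+name,c['img'][:,:,::-1])
E
python3 - <<'E'
from h import *
for n in('side','top'):
    c=cam(n); save(c,n+'1.png'); np.savez(n+'1.npz',**c)
    print(n,c['f'],c['k1'],c['extrinsics'].round(3).tolist())
print(ctrl.get_obs())
E
```

```text
side 371.9771447049384 -0.004277790661677026 [[1.0, 0.026, 0.001, 0.52], [0.013, -0.525, 0.851, -0.908], [0.023, -0.851, -0.525, 0.582], [0.0, 0.0, 0.0, 1.0]]
top 379.2945424696075 -0.04782407197236631 [[0.004, -0.974, 0.226, 0.335], [-1.0, -0.003, 0.003, -0.007], [-0.002, -0.226, -0.974, 0.985], [0.0, 0.0, 0.0, 1.0]]
{'time_s': 0.1, 'q': array([ 1.01471591e+00,  1.81476780e-01,  1.60791210e+00,  2.28619389e-06,
        1.35378212e+00, -2.06284467e-01]), 'dq': array([ 0.0001328 , -0.00017044, -0.00092275, -0.00061057,  0.00183434,
        0.001098  ]), 'joint_efforts': array([ 6.11276701e-04, -4.45875371e+01, -3.52243066e+01, -3.22296564e-04,
        4.08702952e-03, -5.52803328e-05]), 'eef_pos': array([0.19678529, 0.53979418, 0.25546659]), 'eef_rot': array([-2.94621930e-04,  1.74007858e-01,  9.84743948e-01, -7.32113087e-04]), 'wrist_force': array([-0.55349258,  0.3757866 ,  0.55517405]), 'torque': array([-0.03068121, -0.01757109, -0.00313484]), 'grasp_force': 0.0, 'opening': 1.0005165140637637}
```

```bash
python3 -c "
import cv2
for n in('side','top'):
    i=cv2.imread(f'pics/{n}1.png'); cv2.imwrite(f'pics/{n}1b.png',cv2.resize(i,(768,576),interpolation=cv2.INTER_CUBIC))"
```

```text
(no output)
```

View pics/top1b.png

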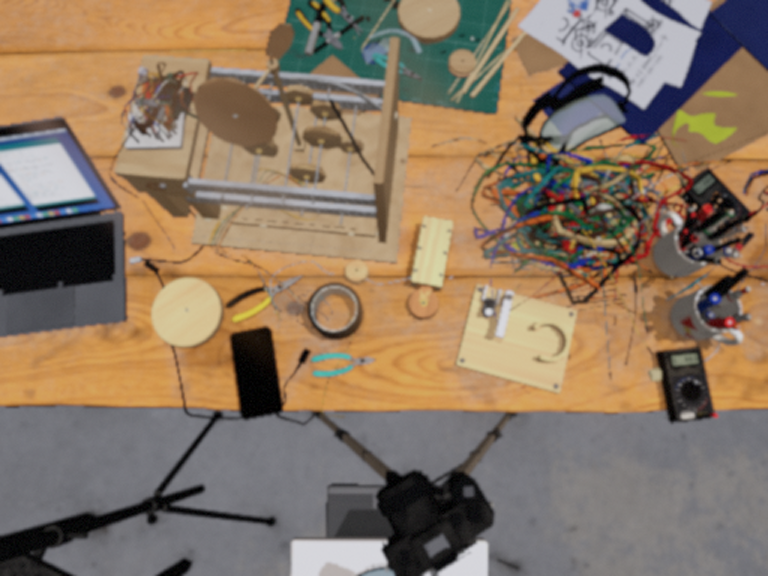

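View pics/side1b.png

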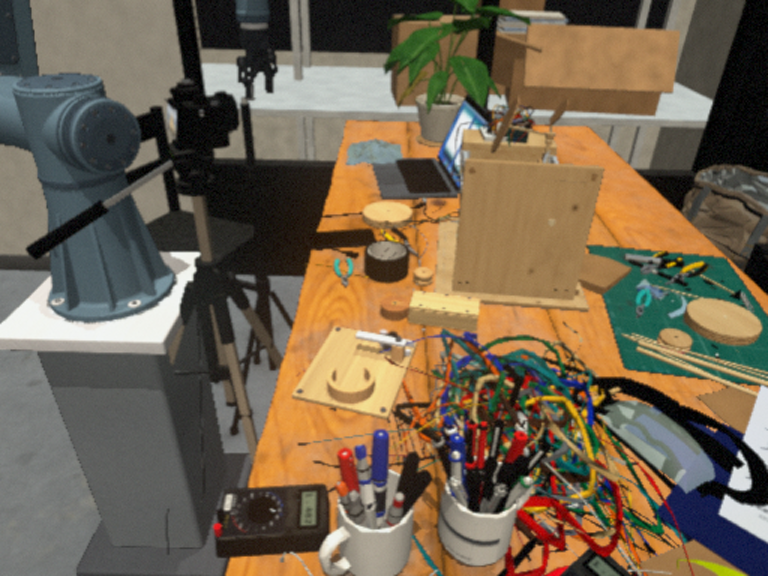

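Run:
```python
from h import *
c=dict(np.load('top1.npz')); P=cloud(c); Z=P[...,2]
v,u=np.mgrid[:384,:512]
def box(u0,u1,v0,v1): return (u>=u0)&(u<u1)&(v>=v0)&(v<v1)
print('table z',np.median(Z[box(240,265,180,200)]), 'board',np.median(Z[box(325,345,215,235)]))
def rep(n,m,h):
    m=m.astype(np.uint8); k,l,s,ce=cv2.connectedComponentsWithStats(m); i=1+np.argmax(s[1:,4]); m=(l==i)
    cs,_=cv2.findContours(m.astype(np.uint8),cv2.RETR_EXTERNAL,cv2.CHAIN_APPROX_NONE)
    w=plane(c,max(cs,key=len).reshape(-1,2),h)[:,:2]
    (a,b,r)=cv2.minAreaRect((w*1000).astype(np.float32)); print(n,s[i],'rect',np.round(a,1),np.round(b,1),round(r,1), 'circ',np.round(cv2.minEnclosingCircle((w*1000).astype(np.float32))[0],1),cv2.minEnclosingCircle((w*1000).astype(np.float32))[1]); return w
rep('sleeve',box(265,310,135,195)&(Z>.03)&(Z<.05),.038)
rep('head',box(262,300,188,220)&(Z>.014)&(Z<.03),.022)
hsv=cv2.cvtColor(c['img'],cv2.COLOR_RGB2HSV)
for p in [(281,202),(288,168),(340,235),(365,215),(335,208),(325,203),(250,230)]: print(p,hsv[p[1],p[0]],P[p[1],p[0]].round(4))
w=rep('board',box(295,395,183,268)&(Z>.0045)&(hsv[...,1]<130),.008)
q=cv2.approxPolyDP((w*1000).astype(np.float32)[:,None],12,True); print(q.reshape(-1,2).round(1))
rep('socket',box(345,385,205,250)&(Z>.02)&(Z<.04),.030)
rep('strap',box(310,350,185,230)&(Z>.038)&(Z<.06),.046)
rep('tape',box(200,245,183,230)&(Z>.03),.05)
# crops
im=c['img'][:,:,::-1]
a=cv2.resize(im[180:270,295:395],(800,600)[:0] or None,fx=6,fy=6,interpolation=cv2.INTER_CUBIC); cv2.imwrite('pics/crop1.png',a)
d=dict(np.load('side1.npz'));Q=cloud(d);print(Q[185,254+5],Q[250,234])
```

```text
table z -0.0009235203747664511 board 0.007212120007350553
sleeve [274 144  28  48 926] rect [628.4 -71.1] [ 53.8 122.8] 79.3 circ [628.1 -71.2] 65.63335418701172
head [273 189  20  23 330] rect [542.1 -57.4] [50.  56.4] 45.2 circ [543.4 -56.1] 29.94479751586914
(281, 202) [ 21 105 185] [ 0.5392 -0.053   0.0187]
(288, 168) [ 22  70 214] [ 0.6258 -0.071   0.0375]
(340, 235) [ 20  76 214] [ 0.455  -0.2058  0.0062]
(365, 215) [ 22  78 194] [ 0.5042 -0.2685  0.0257]
(335, 208) [126   6 214] [ 0.5187 -0.1882  0.0444]
(325, 203) [10 25 62] [ 0.5331 -0.1645  0.037 ]
(250, 230) [ 16 157 210] [0.468  0.0275 0.0017]
board [ 304  186   81   77 3723] rect [ 490.8 -220.6] [182.8 171.3] 74.7 circ [ 481.4 -218.4] 116.63204956054688
[[ 577.  -152. ]
 [ 434.  -111.8]
 [ 385.7 -284.6]
 [ 528.8 -325. ]
 [ 558.2 -217.7]
 [ 577.3 -229.3]
 [ 563.6 -215.3]
 [ 568.9 -175.7]
 [ 585.3 -176.2]]
socket [355 213  25  29 198] rect [ 473.6 -272.9] [71.7 59.1] 5.3 circ [ 472.4 -266.7] 36.738555908203125
strap [330 194  13  31 184] rect [ 516.  -190.8] [14.9 81.8] 74.9 circ [ 516.1 -190.5] 41.062278747558594
tape [203 188  39  37 492] rect [521.4  95. ] [93.5 91.5] 26.9 circ [520.2  98. ] 49.37068176269531
[0.53028553 0.05449883 0.00945643] [ 0.47375626 -0.24224386  0.00790024]
```

View pics/crop1.png

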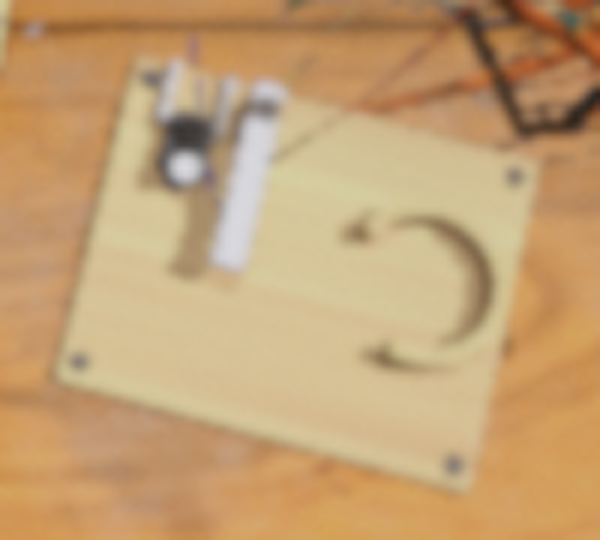

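```bash
cat >> h.py <<'E'
from scipy.spatial.transform import Rotation as R
def go(x,y,z,psi):
    "shift/turn in tool axes to TCP (m) pointing down with closing direction psi (deg, tool y in world)"
    o=ctrl.get_obs(); q=o['eef_rot']; A=R.from_quat([q[1],q[2],q[3],q[0]])
    a=np.radians(psi); yv=np.array([np.cos(a),np.sin(a),0]); zv=np.array([0,0,-1.]); B=R.from_matrix(np.c_[np.cross(yv,zv),yv,zv])
    s=A.inv().apply(np.array([x,y,z])-o['eef_pos'])
    print('now',o['eef_pos'].round(4),'q6 %.2f'%o['q'][5],'F',o['wrist_force'].round(1),'op %.3f'%o['opening'],'-> shift mm',(s*1000).round(1),'turn',(A.inv()*B).as_rotvec(degrees=True).round(2))
E
python3 - <<'E'
from h import *
c=dict(np.load('top1.npz')); P=cloud(c)
m=(P[...,0]<.64)&(P[...,0]>.4)&(P[...,1]>-.15)&(P[...,1]<.2)&(P[...,2]>.06)
print('tall',m.sum(),P[m].min(0) if m.any() else '',P[m].max(0) if m.any() else '')
S=np.array([472.6,-267.8])/1e3; a=np.radians(-15.6); Rm=np.array([[np.cos(a),-np.sin(a)],[np.sin(a),np.cos(a)]])
pin=plane(c,[[325.8,207.6]],.038)[0,:2]; print('pin jig mm',(Rm.T@(pin-S)*1000).round(1))
go(.40,.20,.22,-100.7)
E
```

```text
tall 19 [0.5038475  0.17421217 0.06006408] [0.56787994 0.19997993 0.07047295]
pin jig mm [ 19.1 111. ]
now [0.1968 0.5398 0.2555] q6 -0.21 F [-0.6  0.4  0.6] op 1.001 -> shift mm [-307.4 -249.5   35.8] turn [-4.0000e-02  1.3000e-01  1.7066e+02]
```

Emit:
servo_tool(
  series="-1 -0.307 -0.25 0.03 0 0 85; -1 -0.307 -0.25 0.03 0 0 85; -1 -0.307 -0.25 0.03 0 0 85; -1 -0.307 -0.25 0.03 0 0 85; -1 -0.307 -0.25 0.03 0 0 85; -1 -0.307 -0.25 0.03 0 0 85; -1 -0.307 -0.25 0.03 0 0 85; -1 -0.307 -0.25 0.03 0 0 85; -1 -0.307 -0.25 0.03 0 0 85; -1 -0.307 -0.25 0.03 0 0 85; -1 -0.307 -0.25 0.03 0 0 85; -1 -0.307 -0.25 0.03 0 0 85",
)

```text
time_s: 1.1
eef_pos: [0.4003, 0.1985, 0.2258]
eef_rot: [-0.0, 0.797, 0.605, -0.0]
wrist_force: [-0.5, 0.2, 0.2]
opening: 0.998
grasp_force: 0.0
```

```bash
python3 -c "
from h import *
go(.5395,-.0545,.12,-100.7)"
```

```text
now [0.4003 0.1985 0.2258] q6 0.47 F [-0.5  0.2  0.2] op 0.998 -> shift mm [-206.1  202.2  105.8] turn [-2.000e-02  6.000e-02  8.509e+01]
```

Emit:
servo_tool(
  series="-1 -0.206 0.202 0.106 0 0 85.1; -1 -0.206 0.202 0.106 0 0 85.1; -1 -0.206 0.202 0.106 0 0 85.1; -1 -0.206 0.202 0.106 0 0 85.1; -1 -0.206 0.202 0.106 0 0 85.1; -1 -0.206 0.202 0.106 0 0 85.1; -1 -0.206 0.202 0.106 0 0 85.1; -1 -0.206 0.202 0.106 0 0 85.1; -1 -0.206 0.202 0.106 0 0 85.1; -1 -0.206 0.202 0.106 0 0 85.1; -1 -0.206 0.202 0.106 0 0 85.1; -1 -0.206 0.202 0.106 0 0 85.1",
)

```text
time_s: 2.1
eef_pos: [0.541, -0.0514, 0.1196]
eef_rot: [-0.0, 0.996, -0.092, -0.001]
wrist_force: [0.2, -0.1, 0.9]
opening: 1.006
grasp_force: 0.0
```

```bash
python3 -c "
from h import *
go(.5395,-.0545,.026,-100.7)
c=cam('side');save(c,'s2.png');i=c['img'][150:300,180:380,::-1];cv2.imwrite('pics/s2b.png',cv2.resize(i,None,fx=4,fy=4,interpolation=2))"
```

```text
now [ 0.541  -0.0514  0.1196] q6 1.44 F [ 0.2 -0.1  0.9] op 1.006 -> shift mm [-0.8  3.3 93.6] turn [-0.01  0.08  0.17]
```

View pics/s2b.png

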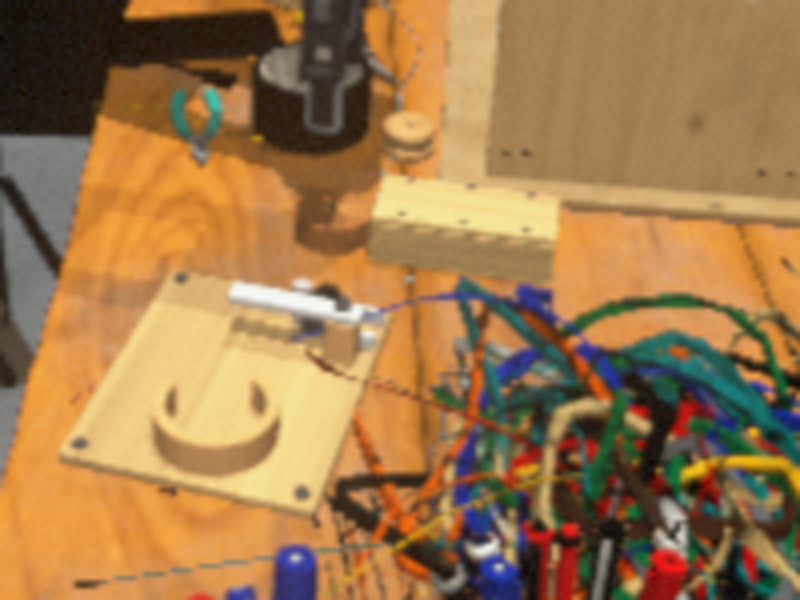

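Emit:
servo_tool(
  series="-1 0 0 0.03 0 0 0; -1 0 0 0.06 0 0 0; -1 0 0 0.08 0 0 0; -1 0 0 0.09 0 0 0; -1 0 0 0.093 0 0 0; -1 0 0 0.093 0 0 0; -1 0 0 0.093 0 0 0",
)

```text
time_s: 2.73
eef_pos: [0.5423, -0.0515, 0.0283]
eef_rot: [0.0, 0.996, -0.088, 0.001]
wrist_force: [-0.2, 0.0, 1.1]
opening: 0.998
grasp_force: 0.0
```

Emit:
servo_tool(
  series="0.6 0 0 0 0 0 0; 0.6 0 0 0 0 0 0; 0.6 0 0 0 0 0 0; 0.6 0 0 0 0 0 0; 0.6 0 0 0 0 0 0; 0.6 0 0 0 0 0 0; 0.6 0 0 0 0 0 0; 0.6 0 0 0 0 0 0",
)

```text
time_s: 3.4
eef_pos: [0.5425, -0.0517, 0.029]
eef_rot: [0.0, 0.996, -0.088, 0.001]
wrist_force: [-2.9, -0.4, 9.0]
opening: 0.577
grasp_force: 61.3
```

```bash
python3 -c "
from h import *
go(.5395-.123,-.0545+.023,.026,-100.7)"
```

```text
now [ 0.5425 -0.0517  0.029 ] q6 1.43 F [-2.9 -0.4  9. ] op 0.577 -> shift mm [-127.6    2.3    2.7] turn [ 0.03 -0.14  0.57]
```

Emit:
servo_tool(
  series="0.6 -0.005 0 -0.001 0 0 0; 0.6 -0.018 0 -0.001 0 0 0; 0.6 -0.034 0 -0.001 0 0 0; 0.6 -0.05 0.001 -0.001 0 0 0; 0.6 -0.066 0.001 -0.001 0 0 0; 0.6 -0.082 0.001 -0.001 0 0 0; 0.6 -0.098 0.002 -0.001 0 0 0; 0.6 -0.112 0.002 -0.001 0 0 0; 0.6 -0.122 0.002 -0.001 0 0 0; 0.6 -0.128 0.002 0 0 0 0; 0.6 -0.128 0.002 0 0 0 0; 0.6 -0.128 0.002 0 0 0 0",
)

```text
time_s: 4.4
eef_pos: [0.4168, -0.0314, 0.029]
eef_rot: [0.001, 0.996, -0.088, 0.002]
wrist_force: [-0.5, -1.0, 13.6]
opening: 0.588
grasp_force: 63.5
```

Emit:
servo_tool(
  series="0.3 0 0 0 0 0 0; -0.1 0 0 0 0 0 0; -0.4 0 0 0 0 0 0; -0.4 0 0 0 0 0 0; -0.4 0 0 0 0 0 0; -0.4 0 0 -0.02 0 0 0; -0.4 0 0 -0.05 0 0 0; -0.4 0 0 -0.08 0 0 0; -0.4 0 0 -0.12 0 0 0; -0.4 -0.05 0.05 -0.16 0 0 0; -0.4 -0.05 0.09 -0.18 0 0 0; -0.4 -0.05 0.12 -0.18 0 0 0",
)

```text
time_s: 5.4
eef_pos: [0.3516, -0.1191, 0.2024]
eef_rot: [0.0, 0.996, -0.086, 0.001]
wrist_force: [2.1, -1.3, -0.2]
opening: 0.698
grasp_force: 0.0
```

```bash
python3 -c "
from h import *
go(.5,-.2,.2,-100.7)
c=cam('top');np.savez('t3.npz',**c);i=c['img'][130:280,230:400,::-1];cv2.imwrite('pics/t3b.png',cv2.resize(i,None,fx=4,fy=4,interpolation=2))"
```

```text
now [ 0.3516 -0.1191  0.2024] q6 1.09 F [ 2.1 -1.3 -0.2] op 0.698 -> shift mm [160.1  54.1   2.7] turn [ 0.03 -0.1   0.79]
```

View pics/t3b.png

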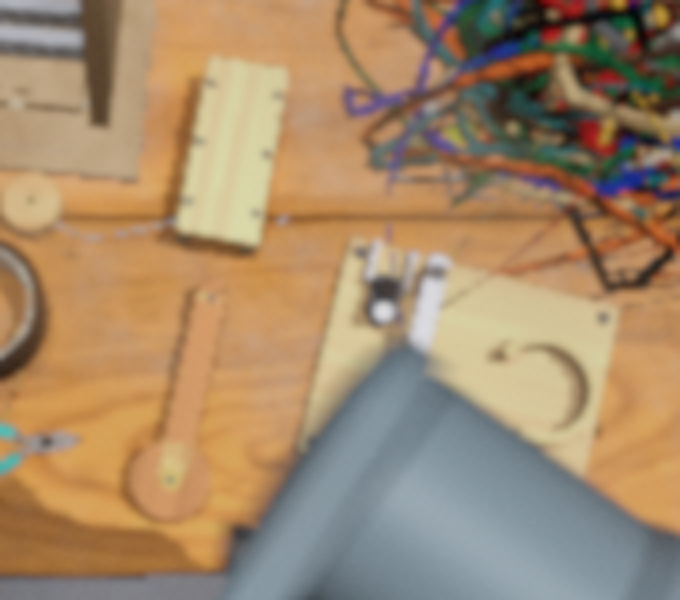

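```bash
cat > arm.py <<'E'
from h import *
def arm(c,b,h=.022,tol=.008,lo=None):
    "arm's head, tip, yaw from the height band about its top face in pixel box b"
    P=cloud(c); Z=P[...,2]; m=np.zeros(Z.shape,np.uint8)
    u0,u1,v0,v1=b; s=np.s_[v0:v1,u0:u1]; m[s]=(abs(Z[s]-h)<tol)
    k,l,st,_=cv2.connectedComponentsWithStats(m); m=(l==1+np.argmax(st[1:,4])).astype(np.uint8)
    cs,_=cv2.findContours(m,cv2.RETR_EXTERNAL,cv2.CHAIN_APPROX_NONE)
    vu=np.argwhere(m); w=plane(c,vu[:,::-1],h)[:,:2]*1000
    # axis from the bar part, iterated
    mu=w.mean(0); d=np.linalg.svd(w-mu)[2][0]; t=(w-mu)@d
    if abs(t.min())>abs(t.max()): d=-d   # bar is the long thin side
    for _ in range(5):
        t=(w-mu)@d; bar=w[t>t.max()-85]; bar=bar[(bar-mu)@d<t.max()-8]
        mu2=bar.mean(0); e=np.linalg.svd(bar-mu2)[2][0]; e*=np.sign(e@d); d=e
    n=np.array([-d[1],d[0]]); t=(w-mu2)@d
    hd=w[t<t.max()-161+54]; ch,r=cv2.minEnclosingCircle(hd.astype(np.float32))
    print('px',len(w),'len',t.max()-t.min(),'tip',(mu2+d*t.max()).round(1),'back',(mu2+d*t.min()).round(1),'head circ',np.round(ch,1),round(r,1),'head off axis',round((np.array(ch)-mu2)@n,1),'yaw',np.degrees(np.arctan2(d[1],d[0])).round(2))
    hc=mu2+d*(t.max()+t.min())/2-d*(80.5-26); print('head',hc.round(1),'mid',(hc+56*d).round(1)); return hc,d
E
python3 - <<'E'
from arm import *
c=dict(np.load('t3.npz')); arm(c,(255,300,195,270),.021,.009)
hc,d=arm(c,(255,300,195,270),.022,.007)
m=(hc+58*d)/1000
go(m[0],m[1],.1,np.degrees(np.arctan2(d[1],d[0]))-90)
E
```

```text
px 649 len 160.55509782369788 tip [547.  -59.7] back [390.4 -24.2] head circ [416.2 -31.9] 27.1 head off axis -1.8 yaw -12.76
head [415.5 -29.9] mid [470.1 -42.3]
px 645 len 159.65099727688698 tip [546.7 -59.6] back [391.  -24.4] head circ [416.1 -31.8] 27.0 head off axis -1.8 yaw -12.76
head [415.7 -29.9] mid [470.4 -42.3]
now [ 0.3509 -0.1275  0.2045] q6 1.09 F [ 2.3 -4.7  1.6] op 0.698 -> shift mm [ 103.7 -105.9  104.2] turn [ 0.4  -0.26  2.43]
```

Emit:
servo_tool(
  series="-0.2 0.104 -0.106 0.08 0 0 1.8; -0.2 0.104 -0.106 0.08 0 0 1.8; -0.2 0.104 -0.106 0.08 0 0 1.8; -0.2 0.104 -0.106 0.08 0 0 1.8; -0.2 0.104 -0.106 0.08 0 0 1.8; -0.2 0.104 -0.106 0.08 0 0 1.8; -0.2 0.104 -0.106 0.08 0 0 1.8; -0.2 0.104 -0.106 0.08 0 0 1.8",
)

```text
time_s: 6.12
eef_pos: [0.4732, -0.0341, 0.1213]
eef_rot: [0.0, 0.995, -0.104, 0.0]
wrist_force: [0.5, -0.8, 1.1]
opening: 0.597
grasp_force: 0.0
```

```bash
python3 -c "
from h import *
go(.4707,-.0433,.027,-102.2)"
```

```text
now [ 0.4732 -0.0341  0.1213] q6 1.46 F [ 0.5 -0.8  1.1] op 0.597 -> shift mm [-0.6  9.5 94.3] turn [ 0.02 -0.04  0.23]
```

Emit:
servo_tool(
  series="-0.2 0 0.009 0.03 0 0 0; -0.2 0 0.009 0.06 0 0 0; -0.2 0 0.009 0.08 0 0 0; -0.2 0 0.009 0.09 0 0 0; -0.2 0 0.009 0.093 0 0 0; -0.2 0 0.009 0.093 0 0 0; 0.3 0 0.009 0.093 0 0 0; 0.8 0 0.009 0.092 0 0 0; 1 0 0.009 0.092 0 0 0; 1 0 0.009 0.092 0 0 0; 1 0 0.009 0.092 0 0 0; 1 0 0.009 0.092 0 0 0",
)

```text
time_s: 7.12
eef_pos: [0.4731, -0.0429, 0.0305]
eef_rot: [0.0, 0.995, -0.104, 0.002]
wrist_force: [-1.2, 0.2, 6.9]
opening: 0.22
grasp_force: 59.6
```

Emit:
servo_tool(
  series="1 0 0 0 0 0 0; 1 0 0 0 0 0 0; 1 0 0 -0.005 0 0 0; 1 0 0 -0.015 0 0 0; 1 0 0 -0.035 0 0 0; 1 0 0 -0.06 0 0 0; 1 0 0 -0.08 0 0 0; 1 0 0 -0.09 0 0 0; 1 0 0 -0.09 0 0 0; 1 0 0 -0.09 0 0 0",
)

```text
time_s: 7.95
eef_pos: [0.4718, -0.0424, 0.1191]
eef_rot: [0.0, 0.995, -0.104, 0.001]
wrist_force: [-0.4, -0.6, -1.0]
opening: 0.218
grasp_force: 58.8
```

```bash
python3 -c "
from arm import *
go(.41,-.14,.12,-60)
c=cam('top');np.savez('t4.npz',**c);i=c['img'][150:290,210:400,::-1];cv2.imwrite('pics/t4b.png',cv2.resize(i,None,fx=4,fy=4,interpolation=2))
"
```

```text
now [ 0.4718 -0.0424  0.1191] q6 1.44 F [-0.4 -0.6 -1. ] op 0.218 -> shift mm [-40.3 108.2  -1. ] turn [ 4.000e-02 -7.000e-02 -4.193e+01]
```

View pics/t4b.png

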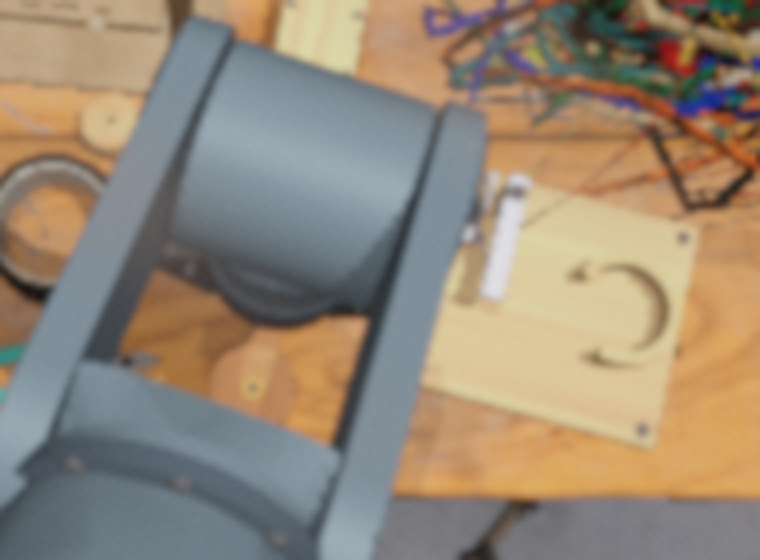

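```bash
python3 -c "
from arm import *
c=dict(np.load('t4.npz'));P=cloud(c);print(P[150+387//4,210+252//4-3:210+252//4+4,2].round(4))
hsv=cv2.cvtColor(c['img'],cv2.COLOR_RGB2HSV)
Z=P[...,2];m=np.zeros(Z.shape,np.uint8);s=np.s_[228:275,255:295];m[s]=(abs(Z[s]-.11)<.012)&(hsv[s][...,0]<30)&(hsv[s][...,1]>60)
w=plane(c,np.argwhere(m)[:,::-1],.1105)[:,:2]*1000;print(len(w),w.min(0),w.max(0),cv2.minEnclosingCircle(w.astype(np.float32)))
go(.4434,-.2179,.12,-35)
"
```

```text
[0.1106 0.1104 0.1087 0.1115 0.1127 0.1078 0.1106]
364 [396.05602398 -54.73620823] [451.12438791  -4.22988048] ((421.8683776855469, -31.09379768371582), 29.50625991821289)
now [ 0.4711 -0.0422  0.1181] q6 1.44 F [-0.4 -1.3 -1.8] op 0.219 -> shift mm [  9.2 177.6  -1.9] turn [-3.000e-02  4.000e-02 -6.694e+01]
```

Emit:
servo_tool(
  series="1 -0.02 0.08 -0.005 0 0 -66; 1 -0.02 0.08 -0.005 0 0 -66; 1 -0.02 0.08 -0.005 0 0 -66; 1 -0.02 0.08 -0.005 0 0 -66; 1 -0.02 0.08 -0.005 0 0 -66; 1 -0.02 0.08 -0.005 0 0 -66; 1 -0.02 0.08 -0.005 0 0 -66; 1 -0.02 0.08 -0.005 0 0 -66; 1 -0.02 0.08 -0.005 0 0 -66; 1 -0.02 0.08 -0.005 0 0 -66; 1 -0.02 0.08 -0.005 0 0 -66; 1 -0.02 0.08 -0.005 0 0 -66",
)

```text
time_s: 9.0
eef_pos: [0.4347, -0.1161, 0.1224]
eef_rot: [-0.001, 0.891, 0.453, -0.001]
wrist_force: [0.6, 0.4, -0.5]
opening: 0.219
grasp_force: 59.1
```

```bash
python3 -c "
from arm import *
go(.4434,-.2179,.12,30.4)
"
```

```text
now [ 0.4347 -0.1161  0.1224] q6 0.10 F [ 0.6  0.4 -0.5] op 0.219 -> shift mm [-77.1  67.    2.2] turn [ -0.15  -0.07 -66.48]
```

Emit:
servo_tool(
  series="1 -0.077 0.067 0.002 0 0 -66.5; 1 -0.077 0.067 0.002 0 0 -66.5; 1 -0.077 0.067 0.002 0 0 -66.5; 1 -0.077 0.067 0.002 0 0 -66.5; 1 -0.077 0.067 0.002 0 0 -66.5; 1 -0.077 0.067 0.002 0 0 -66.5; 1 -0.077 0.067 0.002 0 0 -66.5; 1 -0.077 0.067 0.002 0 0 -66.5; 1 -0.077 0.067 0.002 0 0 -66.5; 1 -0.077 0.067 0.002 0 0 -66.5; 1 -0.077 0.067 0.002 0 0 -66.5; 1 -0.077 0.067 0.002 0 0 -66.5",
)

```text
time_s: 10.0
eef_pos: [0.4442, -0.218, 0.1211]
eef_rot: [-0.001, 0.497, 0.868, 0.0]
wrist_force: [-0.3, 0.0, -1.1]
opening: 0.215
grasp_force: 59.2
```

```bash
python3 -c "
from arm import *
go(.4434,-.2179,.07,30.4)
"
```

```text
now [ 0.4442 -0.218   0.1211] q6 -1.23 F [-0.3  0.  -1.1] op 0.215 -> shift mm [ 0.4 -0.7 51.1] turn [-0.03 -0.06 -0.04]
```

Emit:
servo_tool(
  series="1 0 0 0.02 0 0 0; 1 0 0 0.04 0 0 0; 1 0 -0.001 0.05 0 0 0; 1 0 -0.001 0.05 0 0 0; 1 0 -0.001 0.05 0 0 0; 1 0 -0.001 0.05 0 0 0",
)

```text
time_s: 10.5
eef_pos: [0.4442, -0.2191, 0.0724]
eef_rot: [0.0, 0.496, 0.868, -0.0]
wrist_force: [0.5, 0.2, -0.4]
opening: 0.219
grasp_force: 59.1
```

```bash
python3 -c "
from arm import *
go(.4434,-.2179,.038,30.4)
c=cam('top');np.savez('t5.npz',**c);i=c['img'][180:270,295:395,::-1]
d=cam('side');np.savez('s5.npz',**d);j=d['img'][205:295,190:290,::-1]
cv2.imwrite('pics/t5b.png',cv2.resize(np.hstack([i,j]),None,fx=4,fy=4,interpolation=2))
P=cloud(c);Z=P[...,2];print(Z[215:250:3,352:384:4].round(3))
"
```

```text
now [ 0.4442 -0.2191  0.0724] q6 -1.23 F [ 0.5  0.2 -0.4] op 0.219 -> shift mm [ 1.5 -0.1 34.4] turn [0.02 0.05 0.11]
[[ 0.467  0.465  0.462  0.391  0.394  0.397  0.4    0.401]
 [ 0.471  0.467  0.466  0.387  0.392  0.394  0.395  0.4  ]
 [ 0.473  0.47   0.375  0.383  0.387  0.391  0.394  0.396]
 [ 0.476  0.473  0.365  0.377  0.384  0.387  0.391  0.394]
 [ 0.479  0.287  0.322  0.366  0.374  0.382  0.388  0.391]
 [ 0.481  0.282  0.304  0.325  0.367  0.377  0.383  0.388]
 [ 0.253  0.273  0.294  0.324  0.327  0.367  0.377  0.38 ]
 [ 0.482  0.261  0.284  0.302  0.326  0.327  0.369  0.378]
 [ 0.482  0.484  0.267  0.289  0.317  0.325  0.324  0.369]
 [ 0.485  0.486  0.485  0.268  0.284  0.296  0.323  0.324]
 [ 0.487  0.487  0.49   0.487  0.256  0.264  0.257 -0.   ]
 [ 0.489  0.491  0.491  0.491  0.487  0.009 -0.003  0.002]]
```

View pics/t5b.png

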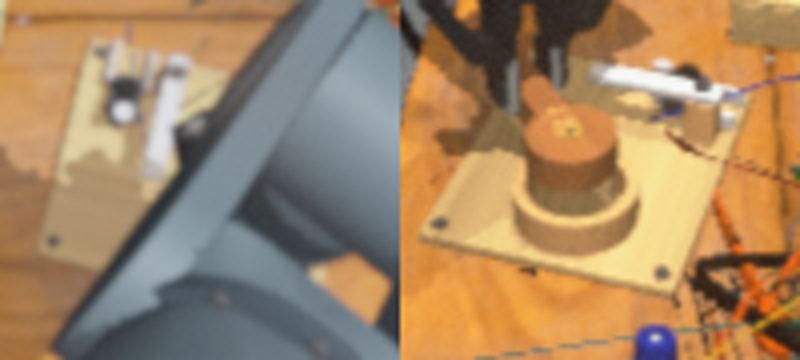

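```bash
cat > side.py <<'E'
from h import *
def circ(w):
    A=np.c_[2*w,np.ones(len(w))]; s=np.linalg.lstsq(A,(w**2).sum(1),rcond=None)[0]; return s[:2],np.sqrt(s[2]+s[:2]@s[:2])
def topface(d,b,z,tol,plane_z=None):
    Q=cloud(d); m=np.zeros(Q.shape[:2],np.uint8); s=np.s_[b[2]:b[3],b[0]:b[1]]; m[s]=abs(Q[s][...,2]-z)<tol
    n,l,st,_=cv2.connectedComponentsWithStats(m); m=(l==1+np.argmax(st[1:,4])).astype(np.uint8)
    cs,_=cv2.findContours(m,cv2.RETR_EXTERNAL,cv2.CHAIN_APPROX_NONE); cs=max(cs,key=len).reshape(-1,2)
    return plane(d,cs,plane_z or z)[:,:2]*1000, Q[...,2][m>0], m
E
python3 - <<'E'
from side import *
d=dict(np.load('s5.npz')); Q=cloud(d)
print(Q[234:244:2,228:240:3,2].round(4))
w,z,m=topface(d,(215,252,222,270),.064,.005); print('head top z',np.median(z))
for zz in(.064,):
    C=w[w[:,0].argsort()]; print(w.min(0),w.max(0))
    a=w[w[:,1]<-262]; print('head front arc fit',circ(a))
# brown mask
hsv=cv2.cvtColor(d['img'],cv2.COLOR_RGB2HSV)
print('cols',hsv[237,228:240,:].mean(0),hsv[252,233],hsv[258,233])
e=dict(np.load('side1.npz'))
w,z,m=topface(e,(210,260,235,275),.030,.004); print('rim z',np.median(z),w.min(0),w.max(0)); a=w[w[:,1]<-270]; print('rim front arc',circ(a))
E
```

```text
[[0.0654 0.0652 0.0638 0.0656]
 [0.0651 0.0667 0.0649 0.0649]
 [0.0643 0.0653 0.0645 0.0654]
 [0.0637 0.0642 0.0649 0.0654]
 [0.0659 0.0665 0.0648 0.0651]]
head top z 0.0649793996961
[ 430.00664998 -298.00418075] [ 496.11915623 -208.92589069]
head front arc fit (array([ 471.5175563 , -271.95898355]), np.float64(24.68652168617405))
cols [ 16.25       155.25       215.83333333] [ 13 154 144] [ 17 123 151]
rim z 0.030390597988560142 [ 439.09744886 -310.34271761] [ 509.37832319 -242.58265474]
rim front arc (array([ 473.90359785, -276.4268225 ]), np.float64(29.356052044615822))
```

Run:
```python
from side import *
d=dict(np.load('s5.npz'));e=dict(np.load('side1.npz'))
g=lambda c:cv2.cvtColor(c['img'],cv2.COLOR_RGB2LAB).astype(float)
def edges(c,v,u0,u1,n):
    # strongest colour edges on a row, sub-pixel
    p=g(c)[v-1:v+2,u0:u1].mean(0); p=cv2.GaussianBlur(p,(1,3),0); G=np.linalg.norm(np.gradient(p,axis=0),axis=1)
    out=[]
    for i in range(1,len(G)-1):
        if G[i]>=G[i-1] and G[i]>G[i+1]:
            den=G[i-1]-2*G[i]+G[i+1]; out.append((round(u0+i+.5*(G[i-1]-G[i+1])/den,2),round(G[i],1)))
    return sorted(sorted(out,key=lambda t:-t[1])[:n])
for v in(240,242,244,246,248): print('head',v,edges(d,v,212,255,4))
for v in(256,258,260): print('rim',v,edges(e,v,208,262,4), edges(d,v,208,262,4))
```

```text
head 240 [(np.float64(221.52), np.float64(17.9)), (np.float64(237.59), np.float64(3.0)), (np.float64(244.34), np.float64(26.3)), (np.float64(248.52), np.float64(2.0))]
head 242 [(np.float64(218.8), np.float64(10.0)), (np.float64(222.66), np.float64(16.8)), (np.float64(240.77), np.float64(15.3)), (np.float64(244.22), np.float64(38.2))]
head 244 [(np.float64(220.72), np.float64(25.0)), (np.float64(224.79), np.float64(14.1)), (np.float64(239.66), np.float64(14.9)), (np.float64(243.94), np.float64(45.3))]
head 246 [(np.float64(221.14), np.float64(37.9)), (np.float64(225.38), np.float64(5.4)), (np.float64(238.49), np.float64(6.3)), (np.float64(244.04), np.float64(41.7))]
head 248 [(np.float64(217.95), np.float64(3.5)), (np.float64(221.17), np.float64(39.8)), (np.float64(237.79), np.float64(4.1)), (np.float64(245.42), np.float64(33.5))]
rim 256 [(np.float64(217.0), np.float64(19.1)), (np.float64(220.07), np.float64(19.8)), (np.float64(246.68), np.float64(23.9)), (np.float64(249.86), np.float64(32.5))] [(np.float64(223.71), np.float64(21.3)), (np.float64(241.79), np.float64(19.0)), (np.float64(246.74), np.float64(24.1)), (np.float64(249.84), np.float64(32.0))]
rim 258 [(np.float64(217.58), np.float64(24.9)), (np.float64(221.26), np.float64(21.1)), (np.float64(245.2), np.float64(21.3)), (np.float64(249.22), np.float64(35.4))] [(np.float64(217.73), np.float64(23.7)), (np.float64(221.14), np.float64(21.7)), (np.float64(245.32), np.float64(22.4)), (np.float64(249.18), np.float64(37.3))]
rim 260 [(np.float64(217.83), np.float64(27.7)), (np.float64(223.89), np.float64(12.5)), (np.float64(242.89), np.float64(12.8)), (np.float64(248.73), np.float64(35.0))] [(np.float64(217.93), np.float64(29.5)), (np.float64(223.72), np.float64(12.6)), (np.float64(242.98), np.float64(12.8)), (np.float64(248.73), np.float64(35.8))]
```

Run:
```python
from side import *
d=dict(np.load('s5.npz'))
R3=d['extrinsics'][:3,:3];o=d['extrinsics'][:3,3]
def proj(p):
    q=R3.T@(np.array(p)-o);s=q[:2]/q[2];return s*(1+d['k1']*(s@s))*d['f']+[d['cx'],d['cy']]
print('expected socket axis rim z=.03',proj([.4726,-.2678,.03]),'expected head at z=.058/.064',proj([.4734,-.269,.058]),proj([.4734,-.269,.064]))
print('px per mm x',proj([.4744,-.269,.06])-proj([.4734,-.269,.06]),'y',proj([.4734,-.268,.06])-proj([.4734,-.269,.06]))
def edges(v):
    pass
L=cv2.cvtColor(d['img'],cv2.COLOR_RGB2LAB).astype(float)
e=dict(np.load('side1.npz'));L2=cv2.cvtColor(e['img'],cv2.COLOR_RGB2LAB).astype(float)
for n,A,u,v0,v1 in(('head',L,232,222,265),('rim',L2,233,236,285)):
    p=A[v0:v1,u-2:u+3].mean(1);G=np.linalg.norm(np.gradient(p,axis=0),axis=1)
    print(n,[(v0+i,round(G[i],1)) for i in range(1,len(G)-1) if G[i]>=G[i-1] and G[i]>G[i+1] and G[i]>5])
for n,p in(('head top front',[.4734,-.295,.064]),('head bottom front',[.4734,-.295,.042]),('rim outer top front',[.4726,-.3033,.03]),('rim outer bottom',[.4726,-.3033,.008]),('rim inner top front',[.4726,-.2963,.03])): print(n,proj(p).round(1))
```

```text
expected socket axis rim z=.03 [232.68704233 249.95359568] expected head at z=.058/.064 [232.88958218 240.56887249] [232.86357885 238.43426531]
px per mm x [0.45461326 0.01202108] y [ 0.02987378 -0.28946192]
head [(226, np.float64(9.9)), (231, np.float64(14.7)), (234, np.float64(12.6)), (239, np.float64(9.3)), (245, np.float64(22.8)), (253, np.float64(6.8)), (259, np.float64(41.6)), (261, np.float64(28.4))]
rim [(261, np.float64(29.8)), (269, np.float64(31.6)), (272, np.float64(31.2)), (274, np.float64(18.8)), (278, np.float64(8.3)), (282, np.float64(5.1))]
head top front [232.1 246.2]
head bottom front [232.2 254. ]
rim outer top front [231.6 260.8]
rim outer bottom [231.7 268.3]
rim inner top front [231.8 258.6]
```

Run:
```python
from side import *
d=dict(np.load('s5.npz'));e=dict(np.load('side1.npz'))
for n,c,u,v in(('head',d,232,245),('rim',e,233,261),('rim5',d,233,261),('headbot',d,232,253)):
    L=cv2.cvtColor(c['img'],cv2.COLOR_RGB2LAB).astype(float)
    G=np.linalg.norm(np.gradient(L[v-6:v+7,u-2:u+3].mean(1),axis=0),axis=1); k=slice(3,10); print(n,G.round(1), (G[4:9]*np.arange(v-2,v+3)).sum()/G[4:9].sum())
go(.4456,-.2171,.038,30.4)
```

```text
head [ 6.1  3.4  0.9  0.6  1.3  9.9 22.8 20.5  6.2  0.6  0.5  0.8  0.3] 245.33519823829266
rim [ 0.9  0.4  0.5  0.7  1.2 14.  29.8 22.3  5.6  0.4  0.7  0.8  1.2] 261.234110279196
rim5 [ 0.7  0.4  5.8 35.7 41.9  1.1 28.1 22.5  6.1  0.2  0.9  1.3  1. ] 260.4966625289315
headbot [ 0.7  0.6  0.5  0.8  1.6  6.6  6.8  2.4  0.6  0.5  6.2 36.4 60.3] 252.66094123604742
now [ 0.4445 -0.2193  0.0728] q6 -1.23 F [-0.3  0.2 -1.3] op 0.217 -> shift mm [ 1.4  2.1 34.8] turn [0.04 0.11 0.14]
```

Emit:
servo_tool(
  series="1 -0.001 0.0005 0.004 0 0 0; 1 -0.001 0.0005 0.01 0 0 0; 1 -0.001 0.0005 0.013 0 0 0; 1 -0.001 0.0005 0.016 0 0 0; 1 -0.001 0.0005 0.018 0 0 0; 1 -0.001 0.0005 0.018 0 0 0",
)

```text
time_s: 11.1
eef_pos: [0.445, -0.2196, 0.0534]
eef_rot: [0.0, 0.496, 0.868, -0.0]
wrist_force: [3.6, -1.7, -2.7]
opening: 0.212
grasp_force: 58.9
```

Emit:
servo_tool(
  series="1 0 0 0.003 0 0 0; 1 0 0 0.006 0 0 0; 1 0 0 0.009 0 0 0; 1 0 0 0.011 0 0 0; 1 0 0 0.013 0 0 0; 1 0 0 0.0135 0 0 0; 1 0 0 0.0135 0 0 0",
)

```text
time_s: 11.68
eef_pos: [0.445, -0.2196, 0.0402]
eef_rot: [0.0, 0.496, 0.868, -0.0]
wrist_force: [3.8, -2.6, -1.4]
opening: 0.217
grasp_force: 59.1
```

Emit:
servo_tool(
  series="1 0 0 0.001 0 0 0; 1 0 0 0.002 0 0 0; 1 0 0 0.002 0 0 0; 0.4 0 0 0.002 0 0 0; 0 0 0 0.001 0 0 0; -0.2 0 0 0.001 0 0 0; -0.2 0 0 0.001 0 0 0; -0.2 0 0 0.001 0 0 0",
)

```text
time_s: 12.35
eef_pos: [0.4442, -0.2189, 0.0389]
eef_rot: [-0.001, 0.496, 0.868, 0.0]
wrist_force: [-0.2, -0.4, 0.9]
opening: 0.597
grasp_force: 0.0
```

Run:
```python
from side import *
go(.4,-.2,.1,30.4)
d=cam('side');i=d['img'][205:295,190:310,::-1];cv2.imwrite('pics/s6.png',cv2.resize(i,None,fx=5,fy=5,interpolation=2))
Q=cloud(d);print('head z',np.median(Q[246:254,228:238,2]))
```

```text
now [ 0.4442 -0.2189  0.0389] q6 -1.23 F [-0.2 -0.4  0.9] op 0.597 -> shift mm [ 38.8 -28.4 -61.1] turn [-0.03 -0.07  0.16]
head z 0.031035537149739723
```

View pics/s6.png

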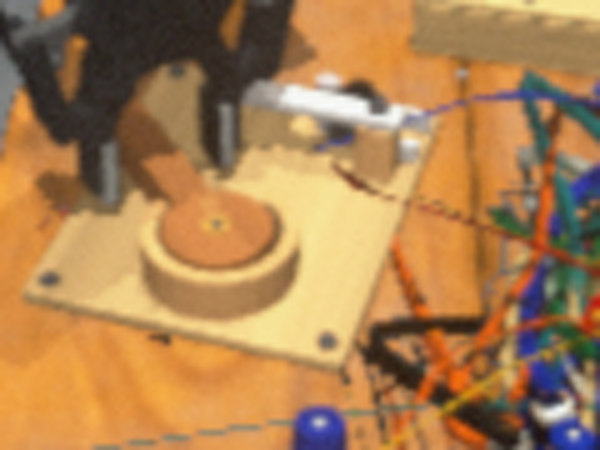

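Emit:
servo_tool(
  series="-0.2 0 0 -0.015 0 0 0; -0.2 0 0 -0.04 0 0 0; 0 0 0 -0.06 0 0 0; 1 0 0 -0.07 0 0 0; 1 0.03 -0.03 -0.07 0 0 0; 1 0.065 -0.045 -0.07 0 0 0; 1 0.065 -0.045 -0.07 0 0 0; 1 0.065 -0.045 -0.04 0 0 0; 1 0.065 -0.045 -0.015 0 0 0; 1 0.065 -0.045 -0.001 0 0 0; 1 0.065 -0.045 -0.001 0 0 0; 1 0.065 -0.045 -0.001 0 0 0",
)

```text
time_s: 13.4
eef_pos: [0.3722, -0.1856, 0.0395]
eef_rot: [-0.001, 0.496, 0.868, 0.0]
wrist_force: [0.3, -0.5, 0.7]
opening: -0.0
grasp_force: 0.0
```

```bash
cat > arc.py <<'E'
from h import *
S=np.array([473.3,-268.])
def arc(pts,r=122,z=.039):
    o=ctrl.get_obs(); q=o['eef_rot']; A=R.from_quat([q[1],q[2],q[3],q[0]])
    print(o['eef_pos'].round(4),o['wrist_force'].round(1),'op',round(o['opening'],3))
    for th,n in pts:
        a=np.radians(th); u=np.array([np.cos(a),np.sin(a)]); m=np.array([-u[1],u[0]]); p=(S+r*u+n*m)/1000
        yv=np.array([-m[0],-m[1],0]); zv=np.array([0,0,-1.]); B=R.from_matrix(np.c_[np.cross(yv,zv),yv,zv])
        s=A.inv().apply(np.r_[p,z]-o['eef_pos']); print(th,n,s.round(4),(A.inv()*B).as_rotvec(degrees=True)[2].round(1))
E
python3 -c "
from arc import *
arc([(120.4,30),(120.4,25),(115,25),(110,25),(105,25),(100,25),(95,25),(90,25)])"
```

```text
[ 0.3722 -0.1856  0.0395] [ 0.3 -0.5  0.7] op -0.0
120.4 30 [-0.0003  0.0155  0.0005] 0.2
120.4 25 [-0.0003  0.0205  0.0005] 0.2
115 25 [0.0015 0.0321 0.0005] 5.6
110 25 [0.0021 0.043  0.0005] 10.6
105 25 [0.0019 0.0538 0.0005] 15.6
100 25 [0.0006 0.0646 0.0005] 20.6
95 25 [-0.0015  0.0753  0.0005] 25.6
90 25 [-0.0046  0.0857  0.0004] 30.6
```

Emit:
servo_tool(
  series="1 0 0.008 0 0 0 0; 1 0 0.015 0 0 0 0; 1 0 0.02 0 0 0 0; 1 0.0005 0.026 0 0 0 2.8; 1 0.0015 0.032 0 0 0 5.6; 1 0.002 0.0375 0 0 0 8.1; 1 0.002 0.043 0 0 0 10.6; 1 0.002 0.0485 0 0 0 13.1; 1 0.002 0.054 0 0 0 15.6; 1 0.001 0.0595 0 0 0 18.1; 1 0.0005 0.063 0 0 0 19.8; 1 0.0005 0.0645 0 0 0 20.6",
)

```text
time_s: 14.4
eef_pos: [0.4295, -0.1529, 0.041]
eef_rot: [0.001, 0.643, 0.766, 0.0]
wrist_force: [-1.1, -0.2, 0.7]
opening: 0.003
grasp_force: 0.3
```

Run:
```python
from arc import *
arc([(95,25),(90,25),(85,25),(82,25),(80,25),(78,25),(76,25)])
d=cam('side');i=d['img'][195:285,180:300,::-1];cv2.imwrite('pics/s7.png',cv2.resize(i,None,fx=5,fy=5,interpolation=2))
```

```text
[ 0.4295 -0.1529  0.041 ] [-1.1 -0.2  0.7] op 0.003
95 25 [0.0027 0.0089 0.002 ] 4.9
90 25 [0.0035 0.0197 0.002 ] 9.9
85 25 [0.0033 0.0306 0.002 ] 14.9
82 25 [0.0028 0.0371 0.002 ] 17.9
80 25 [0.0022 0.0414 0.002 ] 19.9
78 25 [0.0015 0.0457 0.002 ] 21.9
76 25 [0.0007 0.0499 0.002 ] 23.9
```

View pics/s7.png

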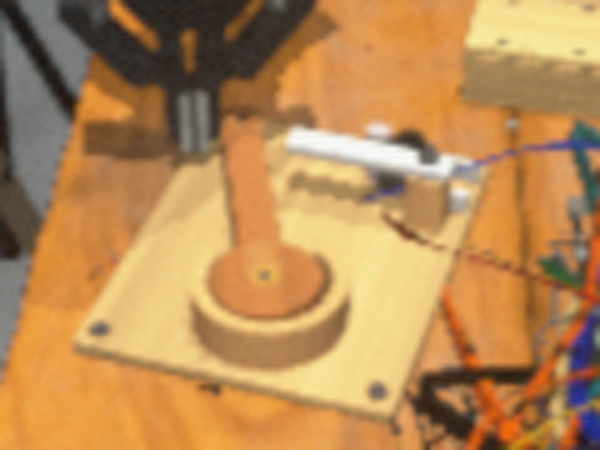

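Emit:
servo_tool(
  series="1 0.001 0.004 0.001 0 0 2.2; 1 0.0025 0.009 0.001 0 0 4.9; 1 0.003 0.0145 0.001 0 0 7.4; 1 0.0035 0.0195 0.001 0 0 9.9; 1 0.0035 0.0245 0.001 0 0 12.2; 1 0.003 0.0285 0.001 0 0 14; 1 0.003 0.0305 0.001 0 0 15; 1 0.003 0.0305 0.001 0 0 15",
)

```text
time_s: 15.12
eef_pos: [0.4582, -0.1448, 0.0395]
eef_rot: [0.0, 0.737, 0.676, 0.0]
wrist_force: [-0.7, -0.5, 1.0]
opening: 0.001
grasp_force: 0.0
```

Run:
```python
from arc import *
arc([(85,25),(82,25),(80,25),(78,25),(76,25),(74,25),(72,25)])
d=cam('side');np.savez('s8.npz',**d);i=d['img'][195:285,180:300,::-1];cv2.imwrite('pics/s8.png',cv2.resize(i,None,fx=5,fy=5,interpolation=2))
```

```text
[ 0.4582 -0.1448  0.0395] [-0.7 -0.5  1. ] op 0.001
85 25 [0.0006 0.0008 0.0005] -0.0
82 25 [0.0017 0.0072 0.0005] 3.0
80 25 [0.0023 0.0115 0.0005] 5.0
78 25 [0.0027 0.0158 0.0005] 7.0
76 25 [0.003  0.0202 0.0005] 9.0
74 25 [0.0031 0.0245 0.0005] 11.0
72 25 [0.0031 0.0289 0.0005] 13.0
```

View pics/s8.png

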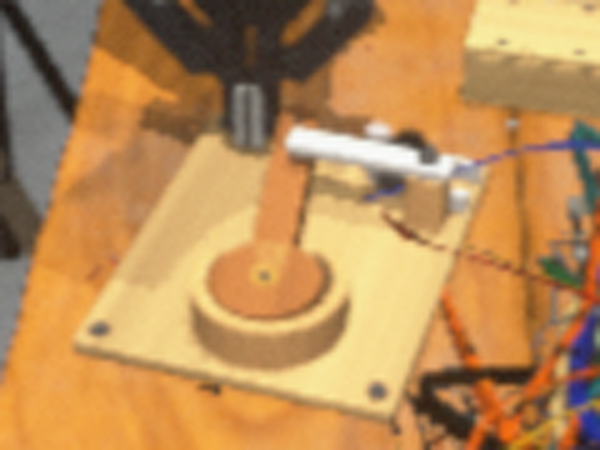

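Emit:
servo_tool(
  series="1 0.0005 0.002 0 0 0 0.7; 1 0.001 0.004 0 0 0 1.5; 1 0.0015 0.006 0 0 0 2.4; 1 0.002 0.008 0 0 0 3.4; 1 0.002 0.01 0 0 0 4.3; 1 0.002 0.0115 0 0 0 5; 1 0.002 0.0115 0 0 0 5",
)

```text
time_s: 15.75
eef_pos: [0.4697, -0.1439, 0.0392]
eef_rot: [0.0, 0.767, 0.642, 0.0]
wrist_force: [-0.3, -1.3, -0.3]
opening: 0.002
grasp_force: 0.0
```

Run:
```python
from arc import *
arc([(78,25),(76,25),(74,25),(72,25)])
d=cam('side');Q=cloud(d)
L=cv2.cvtColor(d['img'],cv2.COLOR_RGB2HSV)
# bar top pixels: brown at height .03, between socket and strap
m=(abs(Q[...,2]-.031)<.007)&(L[...,0]<20)&(L[...,1]>110); m[:222]=0;m[245:]=0;m[:,:215]=0;m[:,262:]=0
w=plane(d,np.argwhere(m)[:,::-1],.03)[:,:2]*1000;mu=w.mean(0);v=np.linalg.svd(w-mu)[2][0];v*=np.sign(v[1])
print(len(w),mu,'bar angle svd',np.degrees(np.arctan2(v[1],v[0])),'from socket',np.degrees(np.arctan2(*(mu-[473.5,-268.5])[::-1])))
```

```text
[ 0.4697 -0.1439  0.0392] [-0.3 -1.3 -0.3] op 0.002
78 25 [0.0012 0.0044 0.0002] 1.9
76 25 [0.0018 0.0087 0.0002] 3.9
74 25 [0.0023 0.013  0.0002] 5.9
72 25 [0.0027 0.0173 0.0002] 7.9
183 [ 482.56447365 -215.7658973 ] bar angle svd 66.23117260026653 from socket 80.24673106895447
```

Emit:
servo_tool(
  series="1 0.0005 0.0015 0 0 0 0.6; 1 0.0005 0.003 0 0 0 1.2; 1 0.001 0.004 0 0 0 1.8; 1 0.001 0.005 0 0 0 2.3; 1 0.0015 0.006 0 0 0 2.8; 1 0.0015 0.007 0 0 0 3.2",
)

```text
time_s: 16.3
eef_pos: [0.4765, -0.1435, 0.0391]
eef_rot: [-0.0, 0.784, 0.621, -0.0]
wrist_force: [-0.3, 0.8, 0.6]
opening: -0.001
grasp_force: 0.3
```

Emit:
servo_tool(
  series="1 0 0.001 0 0 0 0.5; 1 0.0005 0.002 0 0 0 1; 1 0.0005 0.002 0 0 0 1",
)

```text
time_s: 16.55
eef_pos: [0.4788, -0.1436, 0.0392]
eef_rot: [0.0, 0.79, 0.614, 0.0]
wrist_force: [-0.3, -0.2, -1.2]
opening: -0.003
grasp_force: 0.0
```

Emit:
servo_tool(
  series="1 0 0.001 0 0 0 0.5; 1 0 0.0015 0 0 0 0.5; 1 0 0.0015 0 0 0 0.5",
)

```text
time_s: 16.8
eef_pos: [0.4801, -0.1439, 0.0392]
eef_rot: [0.0, 0.792, 0.611, 0.0]
wrist_force: [-0.2, 0.0, -0.3]
opening: 0.004
grasp_force: 0.0
```

Emit:
servo_tool(
  series="1 0 0.001 0 0 0 0.5; 1 0 0.001 0 0 0 0.5; 1 0 0.001 0 0 0 0.5",
)

```text
time_s: 17.05
eef_pos: [0.481, -0.1442, 0.0392]
eef_rot: [0.0, 0.795, 0.607, 0.0]
wrist_force: [-0.1, 0.2, -0.5]
opening: 0.002
grasp_force: 0.0
```

Emit:
servo_tool(
  series="1 0 0.001 0 0 0 0.5; 1 0 0.001 0 0 0 0.5; 1 0 0.001 0 0 0 0.5",
)

```text
time_s: 17.3
eef_pos: [0.482, -0.1445, 0.0392]
eef_rot: [0.0, 0.797, 0.604, 0.0]
wrist_force: [-0.1, 0.4, 0.1]
opening: 0.003
grasp_force: 0.0
```

Emit:
servo_tool(
  series="1 0 0.001 0 0 0 0.5; 1 0 0.001 0 0 0 0.5; 1 0 0.001 0 0 0 0.5",
)

```text
time_s: 17.55
eef_pos: [0.483, -0.1447, 0.0392]
eef_rot: [0.0, 0.8, 0.6, 0.0]
wrist_force: [-0.1, -0.1, -0.1]
opening: -0.001
grasp_force: 0.0
```

Emit:
servo_tool(
  series="1 0 0.001 0 0 0 0.5; 1 0 0.001 0 0 0 0.5; 1 0 0.001 0 0 0 0.5",
)

```text
time_s: 17.8
eef_pos: [0.4839, -0.145, 0.0392]
eef_rot: [0.0, 0.803, 0.597, 0.0]
wrist_force: [0.2, 0.3, -0.0]
opening: 0.003
grasp_force: 0.0
```

Emit:
servo_tool(
  series="1 0 0.001 0 0 0 0.3; 1 0 0.001 0 0 0 0.3; 1 0 0.001 0 0 0 0.3",
)

```text
time_s: 18.05
eef_pos: [0.4849, -0.1453, 0.0392]
eef_rot: [0.0, 0.804, 0.595, 0.0]
wrist_force: [-0.6, -0.0, -0.0]
opening: 0.0
grasp_force: 0.0
```

Run:
```python
from arc import *
arc([(72,25)])
for n in('side','top'):
    d=cam(n);np.savez(n+'9.npz',**d);Q=cloud(d);L=cv2.cvtColor(d['img'],cv2.COLOR_RGB2HSV)
    a=np.radians(-15.6);J=(Q[...,:2]*1000-S)@np.array([[np.cos(a),-np.sin(a)],[np.sin(a),np.cos(a)]])
    b=(abs(Q[...,2]-.030)<.005)&(L[...,0]<20)&(L[...,1]>100)
    for y0 in(38,48,58,68,96,104,112,120):
        k=b&(abs(J[...,1]-y0)<5)&(abs(J[...,0])<40)
        if k.sum()>3: print(n,y0,k.sum(),'x',J[k][:,0].min().round(1),J[k][:,0].mean().round(1),J[k][:,0].max().round(1))
```

```text
[ 0.4849 -0.1453  0.0392] [-0.6 -0.  -0. ] op 0.0
72 25 [0.0017 0.0019 0.0002] 1.0
side 38 26 x -10.3 -0.3 8.7
side 48 26 x -10.5 0.6 9.0
side 58 20 x -9.2 0.1 9.2
side 68 26 x -9.7 0.2 9.2
side 112 14 x -37.7 -10.8 6.8
side 120 20 x -38.5 -4.1 9.0
```

Emit:
servo_tool(
  series="1 0 0.001 0 0 0 0.4; 1 0 0.001 0 0 0 0.4; 1 0 0.001 0 0 0 0.4",
)

```text
time_s: 18.4
eef_pos: [0.4858, -0.1455, 0.0392]
eef_rot: [0.0, 0.806, 0.592, 0.0]
wrist_force: [-0.3, -0.4, -0.8]
opening: -0.007
grasp_force: 0.0
```

Emit:
servo_tool(
  series="1 0 0.0007 0 0 0 0.4; 1 0 0.0007 0 0 0 0.4; 1 0 0.0007 0 0 0 0.4",
)

```text
time_s: 18.65
eef_pos: [0.4865, -0.1458, 0.0392]
eef_rot: [0.0, 0.808, 0.589, 0.0]
wrist_force: [0.1, 0.5, 0.1]
opening: 0.0
grasp_force: 0.1
```

Emit:
servo_tool(
  series="1 0 0.0007 0 0 0 0.3; 1 0 0.0007 0 0 0 0.3; 1 0 0.0007 0 0 0 0.3",
)

```text
time_s: 18.9
eef_pos: [0.4871, -0.146, 0.0392]
eef_rot: [0.0, 0.81, 0.587, 0.0]
wrist_force: [-0.9, 0.3, -0.6]
opening: -0.002
grasp_force: 0.1
```

Emit:
servo_tool(
  series="1 0 0.0007 0 0 0 0.3; 1 0 0.0007 0 0 0 0.3; 1 0 0.0007 0 0 0 0.3",
)

```text
time_s: 19.15
eef_pos: [0.4878, -0.1462, 0.0392]
eef_rot: [0.0, 0.811, 0.585, 0.0]
wrist_force: [-0.2, 1.1, -0.3]
opening: -0.003
grasp_force: 0.1
```

Emit:
servo_tool(
  series="1 0 0.0005 0 0 0 0.2; 1 0 0.0005 0 0 0 0.2; 1 0 0.0005 0 0 0 0.2",
)

```text
time_s: 19.4
eef_pos: [0.488, -0.1462, 0.0391]
eef_rot: [-0.0, 0.812, 0.583, -0.0]
wrist_force: [-2.8, -0.1, 2.0]
opening: -0.002
grasp_force: 1.1
```

Emit:
servo_tool(
  series="1 0 0.0005 0 0 0 0.2; 1 0 0.0005 0 0 0 0.2; 1 0 0.0005 0 0 0 0.2",
)

```text
time_s: 19.65
eef_pos: [0.4882, -0.1462, 0.039]
eef_rot: [-0.001, 0.813, 0.582, -0.0]
wrist_force: [-5.4, 1.4, 4.8]
opening: 0.001
grasp_force: 2.7
```

```bash
cat > chk.py <<'E'
from arc import *
arc([(72,25)])
d=cam('side');Q=cloud(d);L=cv2.cvtColor(d['img'],cv2.COLOR_RGB2HSV)
a=np.radians(-15.6);J=(Q[...,:2]*1000-S)@np.array([[np.cos(a),-np.sin(a)],[np.sin(a),np.cos(a)]])
b=(abs(Q[...,2]-.030)<.005)&(L[...,0]<20)&(L[...,1]>100)
for y0 in(38,48,58,68):
    k=b&(abs(J[...,1]-y0)<5)&(abs(J[...,0])<40); print(y0,k.sum(),'x',J[k][:,0].min().round(1),J[k][:,0].mean().round(1),J[k][:,0].max().round(1))
E
python3 chk.py
```

```text
[ 0.4882 -0.1462  0.039 ] [-5.4  1.4  4.8] op 0.001
72 25 [ 0.0016 -0.0015  0.    ] -0.8
38 28 x -9.7 1.2 10.5
48 23 x -8.4 1.6 9.9
58 24 x -9.4 1.6 11.0
68 23 x -8.2 2.5 11.3
```

Emit:
servo_tool(
  series="1 0 0 0 0 0 0; 1 0 -0.0005 0 0 0 0; 1 0 -0.001 0 0 0 0; 1 0 -0.003 0 0 0 0; 1 0 -0.01 0 0 0 0; 1 0 -0.03 0 0 0 0; 1 0 -0.05 -0.01 0 0 0; 1 0 -0.06 -0.04 0 0 0; 1 0 -0.06 -0.08 0 0 0; 1 0 -0.06 -0.1 0 0 0; 1 0 -0.06 -0.1 0 0 0; 1 0 -0.06 -0.1 0 0 0",
)

```text
time_s: 20.7
eef_pos: [0.4328, -0.1277, 0.1406]
eef_rot: [0.002, 0.813, 0.582, 0.001]
wrist_force: [-0.0, -0.4, -1.0]
opening: -0.003
grasp_force: 0.0
```

```bash
python3 chk.py
python3 - <<'E'
from arc import *
c=cam('top');Q=cloud(c);L=cv2.cvtColor(c['img'],cv2.COLOR_RGB2HSV)
a=np.radians(-15.6);J=(Q[...,:2]*1000-S)@np.array([[np.cos(a),-np.sin(a)],[np.sin(a),np.cos(a)]])
b=(abs(Q[...,2]-.030)<.006)&(L[...,0]<20)&(L[...,1]>90)
for y0 in(105,115,125):
    k=b&(abs(J[...,1]-y0)<5)&(abs(J[...,0])<40); print('top',y0,k.sum(),J[k][:,0].round(1).min() if k.any() else '',J[k][:,0].max() if k.any() else '')
w=(L[...,1]<40)&(L[...,2]>170)&(abs(Q[...,2]-.038)<.008)&(abs(J[...,1]-112)<9)&(J[...,0]>5)&(J[...,0]<30)
print('pin px',w.sum(),np.argwhere(w).mean(0)[::-1])
c=dict(np.load('top1.npz'));Q=cloud(c);L=cv2.cvtColor(c['img'],cv2.COLOR_RGB2HSV);J=(Q[...,:2]*1000-S)@np.array([[np.cos(a),-np.sin(a)],[np.sin(a),np.cos(a)]])
w=(L[...,1]<40)&(L[...,2]>170)&(abs(Q[...,2]-.038)<.008)&(abs(J[...,1]-112)<9)&(J[...,0]>5)&(J[...,0]<30)
print('pin before',w.sum(),np.argwhere(w).mean(0)[::-1])
E
```

```text
[ 0.4328 -0.1277  0.1406] [-0.  -0.4 -1. ] op -0.003
72 25 [0.0021 0.0564 0.1019] -0.8
38 28 x -9.6 0.8 9.8
48 23 x -8.4 1.5 10.1
58 27 x -8.8 1.9 10.9
68 23 x -7.7 2.2 11.5
top 105 0  
top 115 0  
top 125 0  
pin px 0 [nan nan]
pin before 15 [325.6 207.6]<stdin>:8: RuntimeWarning: Mean of empty slice.
  ret = um.true_divide(
```

```bash
python3 -c "
from bench import ctrl
print(ctrl.hand_in())"
```

```text
the job is handed in; nothing more can be done
None
```

I handed the job in at about 21 s: the follower arm is out of the sleeve with its head seated in the socket. I swung it under the strap until I felt about 5 N of contact where the stop pin should be, under the stop's 12 N friction, and the side camera showed the bar still in place after I backed off. The arm blocked the top view at the end, so I couldn't check the stop's final position directly, and the hand-in returned no verdict.

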